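# Plug the tong post under the doughnut shelf

## Task

Lift the steel tong post off its wooden rest and plant it at the doughnut shelf: slide its toe into the bay under the overhanging board, feel with the pin for the hidden hole in the bay's floor, and seat the pin fully home so that the foot lies flat, with the post upright and its foot pointing straight into the bay, then let go. Feel gently: in the bay never load the foot or pin with more than about 2 kg (20 N), and leave the doughnut and the other things on the counter where they are.

Things in the scene. Friction and masses are not known exactly. Their poses are not given: they have to be found in the camera images.
- post: loose tong post of bare steel, about 0.34 kg: a flat upright bar, 20 mm (x) by 14 mm (y), on a flat foot; its top is 135 mm above the foot's underside. A thin wire hook sticks out 39 mm to -x, 49 to 64 mm above the underside. Origin: on the bar's axis at the foot's underside; z up, +x points from the bar to the foot's toe
- grip (a point): best place to pinch the post: on the bar's axis, 105 mm above the foot's underside; the bar is plain from 70 to 135 mm. Close the fingers across its 14 mm (post y)
- foot: the post's foot, rigidly part of it, same origin and axes: flat plate 36 mm wide (y), 6 mm thick, from 30 mm behind the bar's axis (-x) to 70 mm ahead of it (the toe, +x). Under the toe, 55 mm ahead of the bar's axis, a round locating pin, 12 mm in diameter, sticks 16 mm down; its end is chamfered 2 mm
- pin_tip (a point): centre of the pin's lower end: 55 mm ahead of the bar (+x of the post) and 16 mm below the foot's underside
- rest: fixed wooden block, x from -45 to +85 mm, 62 mm wide, 34 mm high, with a 20 mm wide open slot along x. The post stands parked on it, foot flat on its top, pin hanging free in the slot, axes about parallel: lift it straight up. Origin: on the table under the parked bar
- shelf: fixed wooden display shelf, 270 mm wide. x points into it; its bay is open only to -x, towards the robot. Origin on the table under spot. Board (bay roof): underside 88, top 104 mm above the table. Bay: side walls at y = +-67 mm, back wall at x = +45 mm. A wire basket of doughnuts stands on the board from x = +45 mm on, rim 154 mm above the table
- roof_edge (a point): middle of the front edge of the overhanging board, at its underside: 30 mm ahead (-x) of spot and 48 mm above the bay's floor. z up
- floor_edge (a point): middle of the front end of the bay's flat floor, which lies 40 mm above the table and runs out 104 mm ahead (-x) of spot; there a wooden edging 18 mm deep stands 2 mm higher, as it does along the floor's sides at y = +-66 mm
- spot (a point): where the hole was meant to be, on the bay's floor surface, under the roof. The real one, a single blind round hole, 13.6 mm in diameter, 24 mm deep, mouth chamfered 1.5 mm, is off by up to 7 mm along the shelf's x and up to 7 mm along its y, differently each time: unmeasured and out of sight. With the pin home the foot lies flat on the floor, the bar 55 mm ahead (-x) of the hole
- donut: bystander: glazed ring doughnut, 86 mm across, 34 mm high, lying on top of the display shelf; origin at its underside
- shaker: bystander: glass sugar shaker with a steel cap, 52 mm across, 110 mm high, standing about 140 mm to one side of the wooden rest; origin under its centre
- mug: bystander: white mug, 80 mm across, 90 mm high; origin under its centre
- cup: bystander: paper-white cup, 72 mm across, 100 mm high; origin under its centre
- spatula: bystander: spatula lying on the counter ahead and left of the robot; origin at its underside
- spoon: bystander: spoon lying on the counter at the left; origin at its underside
- bowl: bystander: steel bowl, 130 mm across, 55 mm high; origin under its centre
There are look-alikes about, which are no part of the job. Of the things like the donut, leave any that is blue or turquoise; of the rest the smaller one is meant.

How it is judged:
By the outcome, as a careful person would: the job done as asked, in the order asked, and still so for the second after the job is handed in, with the robot touching nothing.
It also fails if it takes over 64 s, if anything falls off the work surface, if the arm or the gripper's body presses on something with over 40 N, if the wrist force passes 120 N, or if a joint passes its speed limit or range.

## Robot

A 6-joint arm with a two-finger parallel gripper is mounted at the origin on the work surface. World frame = base frame: x ahead of the robot, y to its left, z up, the work surface at z = 0. Lengths are in m, angles in degrees, forces in N, time in s.
With the tool pointing down it reaches from about 0.4 to 0.825 m from the base axis. Payload 7 kg.
Tool frame: the origin (TCP) lies midway between the tips of the shut fingers; the grasp point (between the pads) lies 19 mm behind it; z points along the fingers, y is the line along which they close (so a half turn about z gives the same grasp; the last joint's range is limited). The gripper opens to 88 mm and grips with 3 to 60 N. Pads are 19 mm wide; open, the fingers measure 130 mm over their backs; the gripper's body (78 mm by 193 mm) begins 47 mm behind the grasp point.
Start: joints at [16.507, 20.546, 0.682, 0, -70.136, -16.507], TCP at [0.675, -0, 0.227] pointing down, gripper open.
Joint ranges: [-176.03, 176.03], [-82.01, 121.73], [-58.28, 71.71], [-173.87, 95.51], [-174.79, -0.11], [-173.66, 173.66]. Speed limits (degrees/s): [136.94, 136.94, 172.46, 180, 180, 180].

## Interface

Orientations are given as [roll, pitch, yaw] about the fixed x, y, z axes, in that order (R = Rz(yaw) Ry(pitch) Rx(roll)).
In Python, from plant import r gives the robot as it stands.
- The arm moves only by the tool drive_tool, never from a script. Its argument "commands" is a list of rows, each an object of numbers: "hand": the closure, from 0 (fully open) to 1 (shut); "tx", "ty", "tz": the shift along the world's x, y, z scaled (see below); "turn": the turn about the world's z scaled (see below). A call has 1 to 10 rows; each row is the pose to reach, as a shift and turn from the pose commanded when the call began; what a row does not reach only later rows make up. The controller multiplies each number of a shift by 0.6 m and each number of a turn by 90 degrees. A row lasts 1/10 s, in which the tool goes at most 50 mm and 8.59 degrees, less where a joint would pass 70% of its speed; a pose out of reach is approached as far as the arm can. A call with a number of a shift or a turn outside -1 to 1 is refused whole. A call with a gripper value outside its range is refused whole. The fingers move at their own pace and stop on an object; "grip_force" is the grip in N (left out, the last holds). Time passes only in rows, so rows that repeat a pose let the fingers close. It gives the time, the measured TCP pose, the force, the opening and the grip force at its end, in the units of the state.
- r.get_state(): the state, without advancing time (a new reading comes with each control period).
- r.capture(name): name is "scene" or "side" or "wrist"; returns a dict with "frame" (420x560x3 uint8, red, green, blue), "fx", "fy", "cx", "cy" (pixels), "world_from_camera" (4x4, takes a point from camera to world coordinates); the wrist camera has in their place "T_tool_cam" (4x4, takes a point from camera to tool coordinates, whose origin is the TCP and whose axes are the flange's). Camera axes: x right, y down, z forward; pixel columns grow to the right and rows downward; lengths in m; the calibration is good to about 2 mm. A picture is of the moment at which its call begins: read the wrist's pose just before it. There is no depth.
- r.close_job(): hands the job in; it is judged then, once.
Trained networks look in the newest picture that a camera, given by its name, has taken for a name from the list of things; names that differ only in an ending like _2 or _b are one class to them, and where a whole thing is asked for, a point or a joint stands for the part that bears it (a point fixed in the world has none). Each returns a list of dicts, best first, with "score" (0 to 1); they miss things now and then, are a little off and sometimes report something else, mostly with a low value. They report only what shows in the picture. A call takes as long as a camera call. They do not tell look-alikes from the thing itself.
- r.trace(label, camera): "pixels" (420x560 bool, what is visible of it) and "extent" ([left, top, right, bottom] in pixels, round what is visible of it).
The state is a dict: "time_s": time; "joints": joint angles; "qd": joint speeds; "joint_torque": joint torques, N m; "tcp_pos": TCP position; "eef_rot": TCP orientation; "contact_force": force on the tool from outside, world axes, zero at the start; "moment": the same for the moment, N m; "gripper_width": finger opening in m; "gripper_force": force on a finger pad.
Only numpy, scipy, OpenCV 4.12 (cv2) and the standard library are available. Lean on these libraries where they do the work, as an engineer would, in place of code of your own. Each camera call takes 0.05 s, during which the arm holds its last target. There are 200 camera calls.

## Working session

There is one attempt and no reset: what is moved stays moved. The work goes in short steps, Python scripts to look and compute and a tool call to move; the robot and the scene stay as the last step left them, time stands still between calls to the robot, and variables do not carry over. Pictures are saved under pics/ and viewed, at most 10 in all, crops included, and the job is handed in when it is done.

Besides the shell and the picture viewer there is one more tool, called after "Emit:" as name(argument=value, ...) on one line, values as JSON. drive_tool: Moves the arm, as the interface text tells. Its arguments: {"type":"object","properties":{"commands":{"type":"array"},"grip_force":{"type":"number"}},"required":["commands"]}

```bash
ls; mkdir -p pics
cat > h.py <<'E'
import numpy as np, cv2
from plant import r
def save(n,c,fn):
    cv2.imwrite('pics/'+fn,cv2.cvtColor(c['frame'],cv2.COLOR_RGB2BGR))
def proj(c,P,T=None):
    T=np.array(c['world_from_camera']) if T is None else T
    q=(np.asarray(P)-T[:3,3])@T[:3,:3]
    return np.stack([c['fx']*q[...,0]/q[...,2]+c['cx'],c['fy']*q[...,1]/q[...,2]+c['cy']],-1)
def ray(c,uv,z,T=None):
    T=np.array(c['world_from_camera']) if T is None else T
    d=T[:3,:3]@np.array([(uv[0]-c['cx'])/c['fx'],(uv[1]-c['cy'])/c['fy'],1])
    return T[:3,3]+d*(z-T[2,3])/d[2]
E
python3 - <<'E'
from h import *
ims=[]
print(r.get_state())
for n in ['scene','side']:
    c=r.capture(n); ims.append(c['frame'])
    save(n,c,n+'.png')
    print(n,c['fx'],c['cx'],c['cy'],np.round(c['world_from_camera'],3).tolist())
    for l in ['post','rest','shelf','donut','shaker','mug','cup','bowl']:
        for d in r.trace(l,n): print(l,round(d['score'],2),np.round(d['extent']).tolist())
E
```

```text
pics
{'time_s': 0.0, 'joints': array([ 1.65070696e+01,  2.05923540e+01,  6.33159261e-01, -1.97572978e-02,
       -7.01369264e+01, -1.65077166e+01]), 'qd': array([ 0.11006877,  0.02879372, -0.03753588,  0.09050735, -0.02108549,
        0.00872488]), 'joint_torque': array([-8.00930356e-04, -5.82726967e+01,  2.93058443e+01,  6.99745238e+00,
        6.93249181e-03, -2.06530804e-04]), 'tcp_pos': array([ 6.74498765e-01, -3.08602678e-05,  2.25608804e-01]), 'eef_rot': array([ 1.79902563e+02, -9.50744243e-03, -9.00073674e+01]), 'contact_force': array([-0.2407888 , -0.24071401,  0.23489867]), 'moment': array([-0.03462385, -0.05736064, -0.00296588]), 'gripper_force': 0.0, 'gripper_width': 0.08776852716573195}
scene 481.8399763692084 276.46558663413555 205.83753267694038 [[0.224, 0.754, -0.617, 1.385], [0.975, -0.169, 0.147, -0.193], [0.006, -0.635, -0.773, 1.145], [0.0, 0.0, 0.0, 1.0]]
post 0.57 [190.0, 190.0, 212.0, 243.0]
shelf 0.71 [270.0, 193.0, 391.0, 305.0]
donut 0.94 [235.0, 195.0, 259.0, 218.0]
donut 0.69 [190.0, 170.0, 223.0, 202.0]
donut 0.6 [312.0, 198.0, 342.0, 223.0]
shaker 0.9 [13
[... 168 characters left out ...]
0, 238.0]
bowl 0.55 [412.0, 199.0, 458.0, 235.0]
bowl 0.17 [268.0, 191.0, 392.0, 305.0]
side 475.1942897383144 282.7031915268873 206.56519432208754 [[-0.855, -0.286, 0.432, -0.05], [-0.518, 0.509, -0.688, 1.002], [-0.023, -0.812, -0.583, 0.921], [0.0, 0.0, 0.0, 1.0]]
post 0.62 [312.0, 152.0, 344.0, 192.0]
rest 0.69 [307.0, 180.0, 352.0, 205.0]
shelf 0.94 [173.0, 165.0, 303.0, 266.0]
donut 0.89 [240.0, 205.0, 268.0, 223.0]
donut 0.7 [310.0, 240.0, 358.0, 277.0]
donut 0.62 [309.0, 209.0, 339.0, 232.0]
donut 0.59 [355.0, 199.0, 390.0, 227.0]
shaker 0.58 [332.0, 146.0, 346.0, 180.0]
mug 0.24 [263.0, 152.0, 287.0, 187.0]
cup 0.58 [266.0, 152.0, 286.0, 185.0]
bowl 0.82 [136.0, 283.0, 188.0, 324.0]
```

Run:
```python
import cv2,numpy as np
a=cv2.imread('pics/scene.png')[140:340,110:480];b=cv2.imread('pics/side.png')[130:340,100:420]
cv2.imwrite('pics/scene_c.png',cv2.resize(a,None,fx=2.1,fy=2.1,interpolation=2))
cv2.imwrite('pics/side_c.png',cv2.resize(b,None,fx=2.5,fy=2.5,interpolation=2))
```

```text
(no output)
```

View pics/scene_c.png

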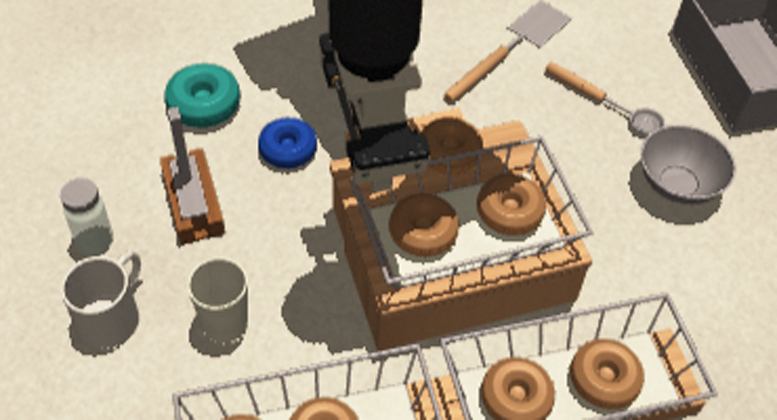

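View pics/side_c.png

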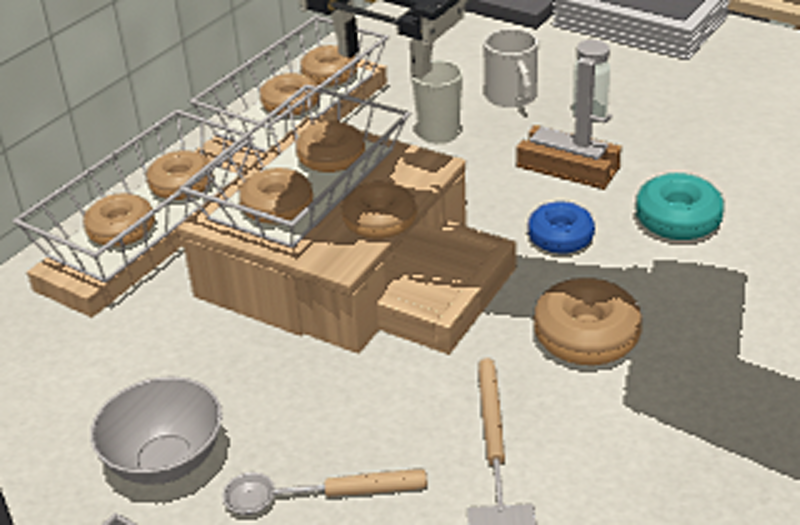

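The scene picture shows the rest with the post at crop (185,190), and the shelf in the middle with the brown doughnut at its board's front. In the side picture the porch corners are at about crop (515,240) and (450,325), the shelf top's near front corner at (355,287), and its far one at (465,160). Next I'll compute positions from these and take a wrist view.

```bash
cat >> h.py <<'E'
from scipy.spatial.transform import Rotation as Ro
def wrist(fn=None):
    s=r.get_state(); c=r.capture('wrist')
    T=np.eye(4);T[:3,:3]=Ro.from_euler('xyz',s['eef_rot'],degrees=True).as_matrix();T[:3,3]=s['tcp_pos']
    T=T@np.array(c['T_tool_cam']); c['world_from_camera']=T
    if fn: save('wrist',c,fn)
    return c
E
python3 - <<'E'
from h import *
c=r.capture('side'); f=lambda u,v,z: print((u,v),z,np.round(ray(c,(u/2.5+100,v/2.5+130),z),3)[:2])
for u,v,z in [(515,240,.042),(450,325,.042),(355,287,.104),(465,160,.104),(188,232,.104),(380,208,.12),(530,130,.034),(517,147,.034),(620,157,.034),(605,175,.034),(585,55,.169)]: f(u,v,z)
w=wrist('w0.png'); print(w['fx'],w['cx'],w['cy'],np.round(w['world_from_camera'],3).tolist())
d=r.trace('rest','wrist'); print([(x['score'],x['extent']) for x in d])
c=r.capture('scene')
for u,v,z in [(162,160,.034),(188,243,.034),(224,228,.034),(193,150,.034),(174,112,.169),(382,345,.104),(590,262,.104)]:print((u,v),z,np.round(ray(c,(u/2.1+110,v/2.1+140),z),3)[:2])
E
```

```text
(515, 240) 0.042 [0.488 0.016]
(450, 325) 0.042 [0.477 0.184]
(355, 287) 0.104 [0.559 0.241]
(465, 160) 0.104 [ 0.58  -0.023]
(188, 232) 0.104 [0.78  0.256]
(380, 208) 0.12 [0.603 0.128]
(530, 130) 0.034 [ 0.594 -0.218]
(517, 147) 0.034 [ 0.589 -0.172]
(620, 157) 0.034 [ 0.459 -0.218]
(605, 175) 0.034 [ 0.458 -0.17 ]
(585, 55) 0.169 [ 0.519 -0.223]
329.83111952949093 281.7525615685296 209.42644195423273 [[-1.0, -0.0, -0.001, 0.675], [-0.001, 0.958, 0.287, -0.078], [0.0, 0.287, -0.958, 0.385], [0.0, 0.0, 0.0, 1.0]]
[(0.73, [360.9, 0.0, 454.3, 7.5])]
(162, 160) 0.034 [ 0.479 -0.246]
(188, 243) 0.034 [ 0.624 -0.228]
(224, 228) 0.034 [ 0.611 -0.179]
(193, 150) 0.034 [ 0.47  -0.202]
(174, 112) 0.169 [ 0.514 -0.216]
(382, 345) 0.104 [ 0.859 -0.028]
(590, 262) 0.104 [0.806 0.246]
```

View pics/w0.png

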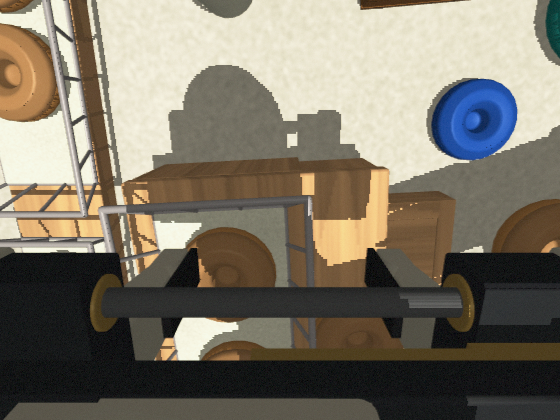

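The wrist view shows the shelf from above (board and basket in the middle, porch right at (415,230)) and the rest's edge at the top (420,0). I'll swing round so that the camera sits on the -x side and looks down on the post.

Emit:
drive_tool(commands=[{"tz": 0.12,"turn": -1,"tx": -0.125,"ty": -0.367,"hand": 0},{"tz": 0.12,"turn": -1,"tx": -0.125,"ty": -0.367},{"tz": 0.12,"turn": -1,"tx": -0.125,"ty": -0.367},{"tz": 0.12,"turn": -1,"tx": -0.125,"ty": -0.367},{"tz": 0.12,"turn": -1,"tx": -0.125,"ty": -0.367},{"tz": 0.12,"turn": -1,"tx": -0.125,"ty": -0.367},{"tz": 0.12,"turn": -1,"tx": -0.125,"ty": -0.367},{"tz": 0.12,"turn": -1,"tx": -0.125,"ty": -0.367},{"tz": 0.12,"turn": -1,"tx": -0.125,"ty": -0.367},{"tz": 0.12,"turn": -1,"tx": -0.125,"ty": -0.367}], grip_force=30)

```text
invalid input
```

Run:
```python
from h import *
s=r.get_state();print(s['tcp_pos'],s['eef_rot'],s['joints'],s['time_s'])
w=wrist('w1.png')
for l in ['post','rest']:
    for d in r.trace(l,'wrist'):
        print(l,d['score'],d['extent']); 
        z=.034
        ys,xs=np.nonzero(d['pixels']); b=cv2.boxPoints(cv2.minAreaRect(np.c_[xs,ys].astype(np.float32)))
        print(np.round([ray(w,p,z)[:2] for p in b],3).tolist())
c=r.capture('scene'); save('s',c,'s2.png')
a=cv2.imread('pics/s2.png')[150:310,230:430]; b=cv2.imread('pics/w1.png')
o=np.zeros((420,800,3),np.uint8); o[:,:420]=b[:,70:490]; o[:304,420:]=cv2.resize(a,(380,304),interpolation=2)
cv2.imwrite('pics/c2.png',o)
```

```text
[ 6.74961950e-01 -1.26299244e-05  2.26563440e-01] [ 1.79998786e+02 -1.88687111e-05 -8.99985281e+01] [ 1.65076302e+01  2.05453264e+01  6.80856827e-01 -3.47544861e-04
 -7.01366999e+01 -1.65060402e+01] 1.1
rest 0.71 [361.1, 0.0, 457.2, 5.0]
[[0.602, -0.177], [0.514, -0.177], [0.513, -0.171], [0.602, -0.171]]
```

View pics/c2.png

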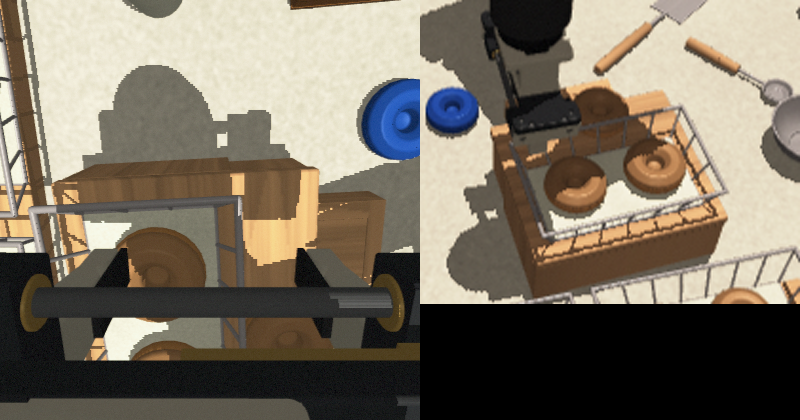

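The move was refused, so the picture is unchanged. I'll give every row all its numbers.

Emit:
drive_tool(commands=[{"hand": 0,"tx": -0.125,"ty": -0.367,"tz": 0.12,"turn": -1},{"hand": 0,"tx": -0.125,"ty": -0.367,"tz": 0.12,"turn": -1},{"hand": 0,"tx": -0.125,"ty": -0.367,"tz": 0.12,"turn": -1},{"hand": 0,"tx": -0.125,"ty": -0.367,"tz": 0.12,"turn": -1},{"hand": 0,"tx": -0.125,"ty": -0.367,"tz": 0.12,"turn": -1},{"hand": 0,"tx": -0.125,"ty": -0.367,"tz": 0.12,"turn": -1},{"hand": 0,"tx": -0.125,"ty": -0.367,"tz": 0.12,"turn": -1},{"hand": 0,"tx": -0.125,"ty": -0.367,"tz": 0.12,"turn": -1},{"hand": 0,"tx": -0.125,"ty": -0.367,"tz": 0.12,"turn": -1},{"hand": 0,"tx": -0.125,"ty": -0.367,"tz": 0.12,"turn": -1}], grip_force=30)

```text
time_s: 2.3
tcp_pos: [0.5999, -0.2203, 0.2986]
eef_rot: [-180.0, 0.0, -176.3]
contact_force: [0.7, 0.1, 0.0]
gripper_width: 0.0875
gripper_force: 0.0
```

Run:
```python
from h import *
w=wrist('w2.png')
for l in ['post','rest']:
    for d in r.trace(l,'wrist'):
        print(l,d['score'],d['extent']); 
        ys,xs=np.nonzero(d['pixels']); b=cv2.boxPoints(cv2.minAreaRect(np.c_[xs,ys].astype(np.float32)))
        print(b.tolist(),np.round([ray(w,p,.034)[:2] for p in b],3).tolist())
c=r.capture('side'); save('s',c,'side2.png')
c=r.capture('scene'); save('s',c,'s3.png')
a=cv2.imread('pics/s3.png')[170:310,250:400]; b=cv2.imread('pics/w2.png'); e=cv2.imread('pics/side2.png')[160:275,165:312]
o=np.zeros((600,800,3),np.uint8); o[:420,:500]=b[:,30:530]; o[:280,500:800]=cv2.resize(a,(300,280),interpolation=2)
o[280:515,500:800]=cv2.resize(e,(300,235),interpolation=2)
cv2.imwrite('pics/c3.png',o)
```

```text
post 0.74 [271.6, 59.9, 303.2, 162.8]
[[273.9999694824219, 160.99998474121094], [273.9999694824219, 63.0], [303.9999694824219, 63.0], [303.9999694824219, 160.99998474121094]] [[0.585, -0.232], [0.469, -0.239], [0.467, -0.203], [0.582, -0.193]]
rest 0.82 [264.0, 62.8, 317.0, 169.9]
[[264.0, 62.0], [316.0, 62.0], [316.0, 171.0], [264.0, 171.0]] [[0.469, -0.25], [0.465, -0.189], [0.594, -0.177], [0.599, -0.244]]
```

View pics/c3.png

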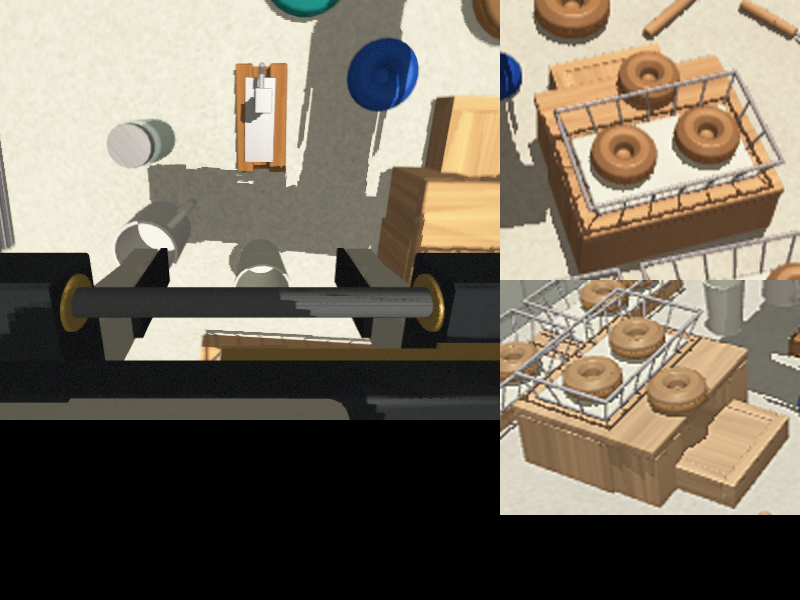

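The wrist view shows the rest at (262,117), almost parallel to the tool, with the bar's top at about (263,98). The side view now shows the whole porch. I'll overlay models of both to refine the poses.

```bash
cat > ov.py <<'E'
from h import *
def box(x0,x1,y0,y1,z0,z1):
    P=np.array([[x,y,z] for x in(x0,x1) for y in(y0,y1) for z in(z0,z1)])/1000.
    return P,[(a,b) for a in range(8) for b in range(a+1,8) if bin(a^b).count('1')==1]
REST=[box(-45,85,-31,31,0,34),box(-30,70,-18,18,34,40),box(-10,10,-7,7,34,169)]
SH=[box(-30,45,-135,135,88,104),box(-104,45,-66,66,40,40)]
def draw(c,img,parts,pose,s,off):
    x,y,a=pose;R=Ro.from_euler('z',a,degrees=True).as_matrix()
    for P,E in parts:
        uv=(proj(c,P@R.T+[x,y,0])-off)*s
        for i,j in E: cv2.line(img,tuple(int(v) for v in np.round(uv[i]*8)),tuple(int(v) for v in np.round(uv[j]*8)),(0,255,0),1,cv2.LINE_AA,3)
def crop(c,x0,y0,x1,y1,s):
    return cv2.resize(cv2.cvtColor(c['frame'],cv2.COLOR_RGB2BGR)[y0:y1,x0:x1],None,fx=s,fy=s,interpolation=2)
E
python3 - <<'E'
from ov import *
w=wrist(); sd=r.capture('side'); sc=r.capture('scene')
import pickle; pickle.dump((w,sd,sc),open('v.pkl','wb'))
pr=(.510,-.217,4); ps=(.5995,.111,4)
A=crop(w,240,40,340,190,4); draw(w,A,REST,pr,4,[240-.5+.5,40])
B=crop(sd,165,160,311,274,2.74); draw(sd,B,SH,ps,2.74,[165,160])
C=crop(sc,260,170,400,283,2.86); draw(sc,C,SH,ps,2.86,[260,170])
o=np.zeros((600,800,3),np.uint8); o[:A.shape[0],:400]=A[:,:400]; 
o[:300,400:]=B[:300,:400]; o[300:,400:]=C[:300,:400]; cv2.imwrite('pics/c4.png',o)
E
```

```text
(no output)
```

View pics/c4.png

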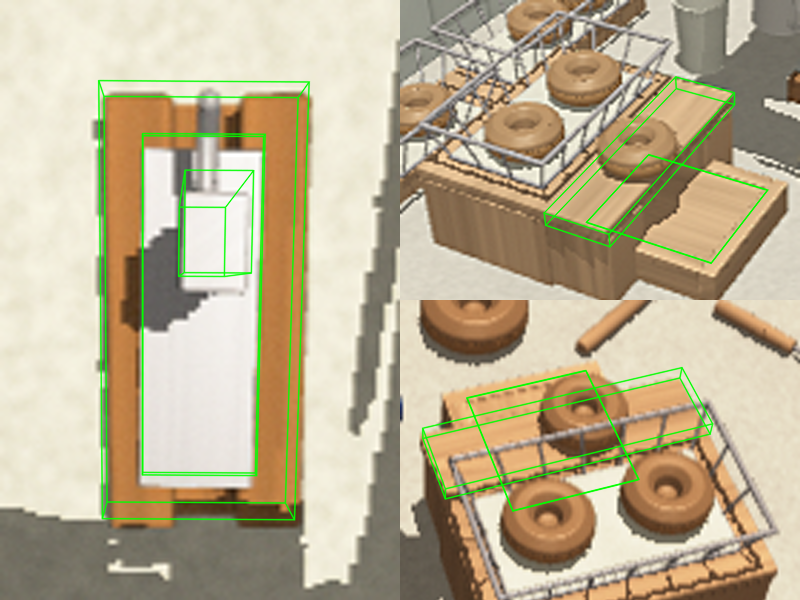

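The shelf model fits within about 3 mm. The post model needs a few millimetres of correction, so I'll fit the foot and bar-top corners.

Run:
```python
from ov import *
import pickle
from scipy.optimize import least_squares
w,sd,sc=pickle.load(open('v.pkl','rb'))
px=np.array([[144,150],[262,150],[139,487],[252,487],[186,192],[250,192],[182,290],[246,290]])/4+[240,40]
M=np.array([[-30,-18,40],[-30,18,40],[70,-18,40],[70,18,40],[-10,-7,169],[-10,7,169],[10,-7,169],[10,7,169]])/1000.
def f(p,sel=slice(None)):
    R=Ro.from_euler('z',p[2],degrees=True).as_matrix()
    return (proj(w,M[sel]@R.T+[p[0],p[1],0])-px[sel]).ravel()
for sel in (slice(None),slice(0,4),slice(4,8)):
    s=least_squares(f,[.51,-.217,3],args=(sel,)); print(np.round(s.x,4),np.round(s.fun,1))
print(r.get_state()['tcp_pos'],r.get_state()['eef_rot'])
```

```text
[ 0.514  -0.2171  3.4833] [-0.6 -0.7  0.5 -0.2 -0.1 -0.1  0.1  0.3 -0.7 -0.4  0.3 -0.2 -0.2  0.5
  0.6  0.7]
[ 0.5143 -0.2171  3.5197] [-0.6 -0.5  0.5 -0.  -0.   0.1  0.2  0.5]
[ 0.5139 -0.2171  3.1225] [-0.6 -0.6  0.4 -0.2 -0.2  0.3  0.5  0.6]
[ 0.59997126 -0.22020031  0.29854407] [-1.79999665e+02 -1.46947190e-03 -1.75819268e+02]
```

Emit:
drive_tool(commands=[{"hand": 0,"tx": -0.143,"ty": 0.005,"tz": 0,"turn": -0.008},{"hand": 0,"tx": -0.143,"ty": 0.005,"tz": 0,"turn": -0.008},{"hand": 0,"tx": -0.143,"ty": 0.005,"tz": -0.08,"turn": -0.008},{"hand": 0,"tx": -0.143,"ty": 0.005,"tz": -0.16,"turn": -0.008},{"hand": 0,"tx": -0.143,"ty": 0.005,"tz": -0.23,"turn": -0.008},{"hand": 0,"tx": -0.143,"ty": 0.005,"tz": -0.298,"turn": -0.008},{"hand": 0,"tx": -0.143,"ty": 0.005,"tz": -0.298,"turn": -0.008},{"hand": 0,"tx": -0.143,"ty": 0.005,"tz": -0.298,"turn": -0.008}], grip_force=40)

```text
time_s: 3.5
tcp_pos: [0.5145, -0.2175, 0.1204]
eef_rot: [-180.0, -0.1, -176.6]
contact_force: [0.7, -0.2, 1.0]
gripper_width: 0.0875
gripper_force: 0.0
```

Emit:
drive_tool(commands=[{"hand": 1,"tx": 0,"ty": 0,"tz": 0,"turn": 0},{"hand": 1,"tx": 0,"ty": 0,"tz": 0,"turn": 0},{"hand": 1,"tx": 0,"ty": 0,"tz": 0,"turn": 0},{"hand": 1,"tx": 0,"ty": 0,"tz": 0,"turn": 0},{"hand": 1,"tx": 0,"ty": 0,"tz": 0,"turn": 0},{"hand": 1,"tx": 0,"ty": 0,"tz": 0,"turn": 0},{"hand": 1,"tx": 0,"ty": 0,"tz": 0,"turn": 0}], grip_force=40)

```text
time_s: 4.2
tcp_pos: [0.5142, -0.2172, 0.1198]
eef_rot: [180.0, 0.0, -176.7]
contact_force: [0.4, -0.2, -0.4]
gripper_width: 0.037
gripper_force: 0.0
```

Emit:
drive_tool(commands=[{"hand": 1,"tx": 0,"ty": 0,"tz": 0,"turn": 0},{"hand": 1,"tx": 0,"ty": 0,"tz": 0,"turn": 0},{"hand": 1,"tx": 0,"ty": 0,"tz": 0,"turn": 0},{"hand": 1,"tx": 0,"ty": 0,"tz": 0,"turn": 0},{"hand": 1,"tx": 0,"ty": 0,"tz": 0,"turn": 0},{"hand": 1,"tx": 0,"ty": 0,"tz": 0,"turn": 0}], grip_force=50)

```text
time_s: 4.8
tcp_pos: [0.5142, -0.2172, 0.1197]
eef_rot: [180.0, -0.0, -176.7]
contact_force: [1.9, 0.2, -0.4]
gripper_width: 0.0139
gripper_force: 50.0
```

Emit:
drive_tool(commands=[{"hand": 1,"tx": 0,"ty": 0,"tz": 0.02,"turn": 0},{"hand": 1,"tx": 0,"ty": 0,"tz": 0.05,"turn": 0},{"hand": 1,"tx": 0,"ty": 0,"tz": 0.1,"turn": 0},{"hand": 1,"tx": -0.04,"ty": 0,"tz": 0.15,"turn": 0},{"hand": 1,"tx": -0.08,"ty": 0,"tz": 0.15,"turn": 0},{"hand": 1,"tx": -0.08,"ty": 0,"tz": 0.15,"turn": 0},{"hand": 1,"tx": -0.08,"ty": 0,"tz": 0.15,"turn": 0}], grip_force=50)

```text
time_s: 5.5
tcp_pos: [0.4658, -0.2172, 0.2105]
eef_rot: [180.0, 0.1, -176.7]
contact_force: [0.0, 1.2, -3.8]
gripper_width: 0.0137
gripper_force: 50.0
```

Emit:
drive_tool(commands=[{"hand": 1,"tx": 0,"ty": 0.05,"tz": 0.08,"turn": 0},{"hand": 1,"tx": 0.04,"ty": 0.12,"tz": 0.13,"turn": 0},{"hand": 1,"tx": 0.08,"ty": 0.19,"tz": 0.167,"turn": 0},{"hand": 1,"tx": 0.11,"ty": 0.26,"tz": 0.167,"turn": 0},{"hand": 1,"tx": 0.14,"ty": 0.33,"tz": 0.167,"turn": 0},{"hand": 1,"tx": 0.16,"ty": 0.4,"tz": 0.167,"turn": 0},{"hand": 1,"tx": 0.16,"ty": 0.47,"tz": 0.167,"turn": 0},{"hand": 1,"tx": 0.16,"ty": 0.53,"tz": 0.167,"turn": 0},{"hand": 1,"tx": 0.16,"ty": 0.53,"tz": 0.167,"turn": 0},{"hand": 1,"tx": 0.16,"ty": 0.53,"tz": 0.167,"turn": 0}], grip_force=50)

```text
time_s: 6.5
tcp_pos: [0.5623, 0.102, 0.3091]
eef_rot: [-180.0, -0.1, -176.5]
contact_force: [0.4, -0.3, -2.2]
gripper_width: 0.014
gripper_force: 50.0
```

Run:
```python
from ov import *
s=r.get_state(); print(s['time_s'],s['tcp_pos'],s['eef_rot'],s['contact_force'])
w=wrist('w5.png'); import pickle; pickle.dump(w,open('w5.pkl','wb'))
A=crop(w,20,0,540,390,1.53); draw(w,A,[box(-122,-30,-84,84,42,42),SH[0],SH[1]],(.5995,.111,4),1.53,[20,0])
cv2.imwrite('pics/c5.png',A[:600,:800])
```

```text
6.5 [0.56232452 0.10200203 0.30914616] [-1.79953361e+02 -9.29862836e-02 -1.76543106e+02] [ 0.35931457 -0.26485161 -2.23419505]
```

View pics/c5.png

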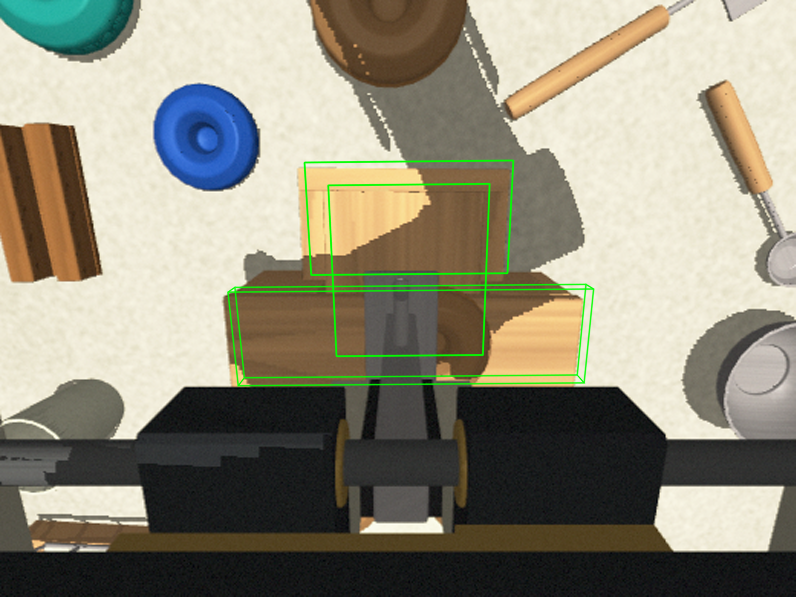

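The wrist view shows the post held square, and the porch front edge at rows 168-170, spanning columns 300 to 508. The board's front corners are near (228,290) and (583,297). The model is a few pixels off, so I'll zoom in on those corners.

Run:
```python
from h import *
im=cv2.imread('pics/w5.png')
o=np.zeros((600,800,3),np.uint8)
for k,(u,v) in enumerate([(216,110),(352,111),(169,190),(401,193)]):
    p=cv2.resize(im[v-18:v+19,u-25:u+25],(400,296),interpolation=cv2.INTER_NEAREST)
    for q in range(0,50,5): cv2.putText(p,str(u-25+q) if q%10==0 else '|',(q*8,10),0,.35,(0,0,255),1)
    for q in range(3,37,5): cv2.putText(p,str(v-18+q),(0,q*8+8),0,.35,(0,0,255),1)
    o[(k//2)*300:(k//2)*300+296,(k%2)*400:(k%2)*400+400]=p
cv2.imwrite('pics/c6.png',o)
```

```text
(no output)
```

View pics/c6.png

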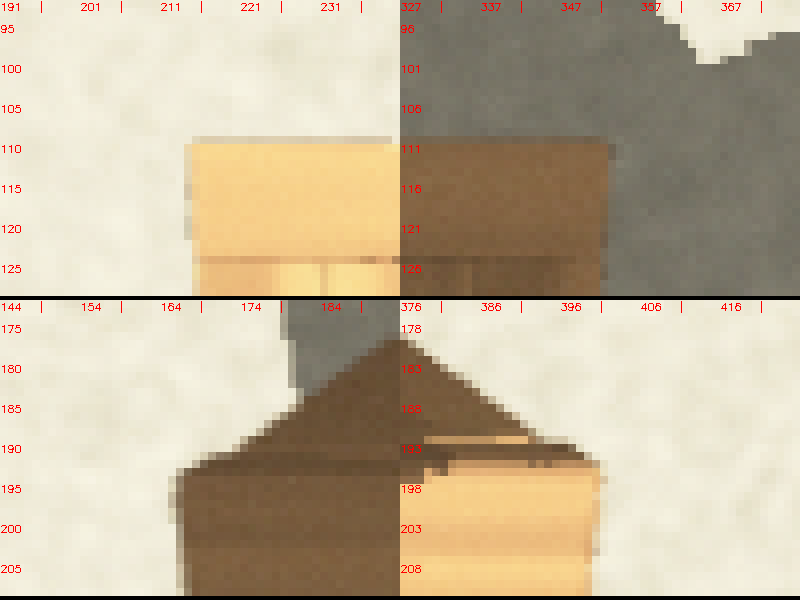

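Run:
```python
from ov import *
import pickle
from scipy.optimize import least_squares
w=pickle.load(open('w5.pkl','rb'))
px=np.array([[166.5,193.5],[401,195.6],[214.7,109.9],[353,110.6]])
for k in (2,4):
  def f(p):
    h=p[3]; M=np.array([[-30,-135,104],[-30,135,104],[-122,-h,42],[-122,h,42]])/1000.
    R=Ro.from_euler('z',p[2],degrees=True).as_matrix()
    return (proj(w,M@R.T+[p[0],p[1],0])-px)[:k].ravel()
  s=least_squares(f,[.5995,.111,4,80],x_scale=[.01,.01,1,10]); print(np.round(s.x,4),np.round(s.fun,2))
px=np.array([[214.7,109.9],[353,110.6]]);a=[ray(w,p,.042) for p in px];print(np.round(a,4),np.degrees(np.arctan2(-(a[1]-a[0])[0],(a[1]-a[0])[1])))
print([np.round(ray(w,p,.042),4) for p in [(216,124.2),(352,125.2)]])
print([np.round(ray(w,p,.104),4) for p in [(166.5,193.5),(401,195.6)]])
```

```text
[ 0.6058  0.1061  2.9644 80.    ] [-1.7   0.16  1.71  0.2 ]
[ 0.6058  0.1059  3.0803 85.4452] [-1.87  0.38  1.54 -0.05  0.18 -0.15  0.18  0.18]
[[0.4887 0.0138 0.042 ]
 [0.4792 0.1844 0.042 ]] 3.2118934996006265
[array([0.5058, 0.0155, 0.042 ]), array([0.4966, 0.1853, 0.042 ])]
[array([ 0.5825, -0.0284,  0.104 ]), array([0.5687, 0.2374, 0.104 ])]
```

Shelf: spot is at about (0.606, 0.106), yaw 3.1°. I'll go down in front of the bay, clear of the roof.

Emit:
drive_tool(commands=[{"hand": 1,"tx": -0.07,"ty": -0.005,"tz": 0,"turn": -0.004},{"hand": 1,"tx": -0.136,"ty": -0.005,"tz": 0,"turn": -0.004},{"hand": 1,"tx": -0.136,"ty": -0.005,"tz": -0.07,"turn": -0.004},{"hand": 1,"tx": -0.136,"ty": -0.005,"tz": -0.14,"turn": -0.004},{"hand": 1,"tx": -0.136,"ty": -0.005,"tz": -0.2,"turn": -0.004},{"hand": 1,"tx": -0.136,"ty": -0.005,"tz": -0.24,"turn": -0.004},{"hand": 1,"tx": -0.136,"ty": -0.005,"tz": -0.262,"turn": -0.004},{"hand": 1,"tx": -0.136,"ty": -0.005,"tz": -0.262,"turn": -0.004},{"hand": 1,"tx": -0.136,"ty": -0.005,"tz": -0.262,"turn": -0.004}], grip_force=60)

```text
time_s: 7.45
tcp_pos: [0.4811, 0.0972, 0.1533]
eef_rot: [-180.0, 0.0, -177.1]
contact_force: [0.2, -0.3, -3.0]
gripper_width: 0.0138
gripper_force: 60.0
```

Run:
```python
from ov import *
s=r.get_state(); print(s['time_s'],s['tcp_pos'],s['eef_rot'],s['contact_force'],s['moment'])
c=r.capture('side'); w=wrist()
t=s['tcp_pos']; POST=[box(-30,70,-18,18,0,6),box(-10,10,-7,7,0,135)]
for P,_ in POST: P[:,2]+=t[2]-.0858
A=crop(c,200,120,333,258,4)[:552,:]; B=A.copy(); ps=(.6058,.106,3.1)
draw(c,B,[box(-122,-30,-85,85,42,42),SH[0]],ps,4,[200,120]); draw(c,B,POST,(t[0],t[1],3.1),4,[200,120])
W=crop(w,180,100,380,300,1.3)
o=np.zeros((600,800,3),np.uint8); o[:552,:532]=B; o[:260,540:800]=W
cv2.imwrite('pics/c7.png',o)
```

```text
7.45 [0.48108856 0.09717161 0.1533207 ] [-1.79985020e+02  1.93687017e-02 -1.77076979e+02] [ 0.19797755 -0.29875493 -3.01743252] [ 1.13537563e-02 -8.48749819e-02  8.08041221e-05]
```

View pics/c7.png

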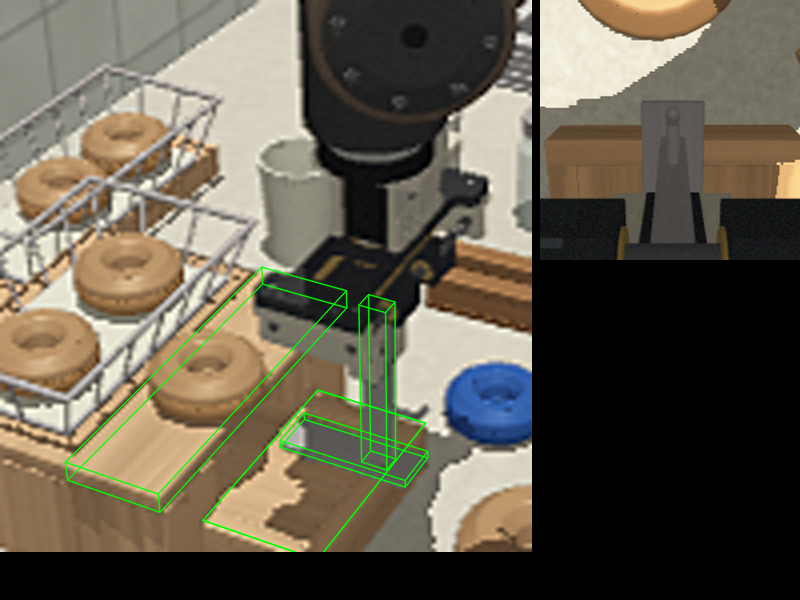

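The overlay matches the picture: the foot is over the porch, toe at about (290,440), short of the roof. Now I'll slide in level at this height.

Emit:
drive_tool(commands=[{"hand": 1,"tx": 0.03,"ty": 0.003,"tz": 0,"turn": 0},{"hand": 1,"tx": 0.06,"ty": 0.006,"tz": 0,"turn": 0},{"hand": 1,"tx": 0.09,"ty": 0.008,"tz": 0,"turn": 0},{"hand": 1,"tx": 0.117,"ty": 0.009,"tz": 0,"turn": 0},{"hand": 1,"tx": 0.117,"ty": 0.009,"tz": 0,"turn": 0},{"hand": 1,"tx": 0.117,"ty": 0.009,"tz": 0,"turn": 0}], grip_force=60)

```text
time_s: 8.15
tcp_pos: [0.551, 0.1031, 0.1532]
eef_rot: [180.0, 0.0, -177.1]
contact_force: [-0.3, 0.2, -3.5]
gripper_width: 0.0138
gripper_force: 60.0
```

Emit:
drive_tool(commands=[{"hand": 1,"tx": 0,"ty": 0,"tz": -0.006,"turn": 0},{"hand": 1,"tx": 0,"ty": 0,"tz": -0.01,"turn": 0},{"hand": 1,"tx": 0,"ty": 0,"tz": -0.011,"turn": 0},{"hand": 1,"tx": 0,"ty": 0,"tz": -0.011,"turn": 0}], grip_force=60)

```text
time_s: 8.55
tcp_pos: [0.5505, 0.1032, 0.1461]
eef_rot: [-180.0, -0.0, -177.0]
contact_force: [0.3, 0.6, -2.8]
gripper_width: 0.0138
gripper_force: 60.0
```

Emit:
drive_tool(commands=[{"hand": 1,"tx": 0,"ty": 0,"tz": -0.003,"turn": 0},{"hand": 1,"tx": 0,"ty": 0,"tz": -0.005,"turn": 0},{"hand": 1,"tx": 0,"ty": 0,"tz": -0.005,"turn": 0}])

```text
time_s: 8.85
tcp_pos: [0.5506, 0.1031, 0.1429]
eef_rot: [-180.0, -0.0, -177.0]
contact_force: [-0.6, -0.6, -4.1]
gripper_width: 0.014
gripper_force: 60.0
```

Emit:
drive_tool(commands=[{"hand": 1,"tx": 0,"ty": 0,"tz": -0.0015,"turn": 0},{"hand": 1,"tx": 0,"ty": 0,"tz": -0.0015,"turn": 0}])

```text
time_s: 9.05
tcp_pos: [0.5507, 0.1032, 0.1421]
eef_rot: [-180.0, -0.0, -177.0]
contact_force: [0.2, -0.2, -2.4]
gripper_width: 0.0137
gripper_force: 60.0
```

Emit:
drive_tool(commands=[{"hand": 1,"tx": 0,"ty": 0,"tz": -0.001,"turn": 0},{"hand": 1,"tx": 0,"ty": 0,"tz": -0.001,"turn": 0}])

```text
time_s: 9.25
tcp_pos: [0.5508, 0.1032, 0.1416]
eef_rot: [-180.0, -0.0, -177.0]
contact_force: [0.3, -0.1, -2.7]
gripper_width: 0.0139
gripper_force: 60.0
```

Emit:
drive_tool(commands=[{"hand": 1,"tx": 0,"ty": 0,"tz": -0.001,"turn": 0},{"hand": 1,"tx": 0,"ty": 0,"tz": -0.001,"turn": 0}])

```text
time_s: 9.45
tcp_pos: [0.5508, 0.1032, 0.1414]
eef_rot: [-180.0, 0.0, -177.0]
contact_force: [-1.7, -0.3, -0.1]
gripper_width: 0.0139
gripper_force: 60.0
```

Emit:
drive_tool(commands=[{"hand": 1,"tx": 0,"ty": 0,"tz": -0.001,"turn": 0},{"hand": 1,"tx": 0,"ty": 0,"tz": -0.001,"turn": 0}])

```text
time_s: 9.65
tcp_pos: [0.5509, 0.1032, 0.1413]
eef_rot: [-180.0, 0.0, -177.0]
contact_force: [-3.5, -0.0, 6.7]
gripper_width: 0.0137
gripper_force: 60.0
```

Contact with the floor comes at TCP z ≈ 0.1414. I'll probe by hopping over a 4.5 mm grid.

Emit:
drive_tool(commands=[{"hand": 1,"tx": 0,"ty": 0,"tz": 0.005,"turn": 0},{"hand": 1,"tx": -0.0075,"ty": 0,"tz": 0.005,"turn": 0},{"hand": 1,"tx": -0.0075,"ty": 0,"tz": 0.0015,"turn": 0},{"hand": 1,"tx": -0.0075,"ty": 0,"tz": 0.0003,"turn": 0},{"hand": 1,"tx": -0.0075,"ty": 0,"tz": 0.0003,"turn": 0}])

```text
time_s: 10.15
tcp_pos: [0.5459, 0.1031, 0.1414]
eef_rot: [-180.0, -0.0, -177.0]
contact_force: [-5.1, 0.0, 8.2]
gripper_width: 0.0135
gripper_force: 60.0
```

Emit:
drive_tool(commands=[{"hand": 1,"tx": 0,"ty": 0,"tz": 0.005,"turn": 0},{"hand": 1,"tx": 0,"ty": 0.0075,"tz": 0.005,"turn": 0},{"hand": 1,"tx": 0,"ty": 0.0075,"tz": 0.0015,"turn": 0},{"hand": 1,"tx": 0,"ty": 0.0075,"tz": 0,"turn": 0},{"hand": 1,"tx": 0,"ty": 0.0075,"tz": 0,"turn": 0}])

```text
time_s: 10.65
tcp_pos: [0.5466, 0.1081, 0.1412]
eef_rot: [180.0, 0.1, -177.0]
contact_force: [-3.5, -0.0, 4.4]
gripper_width: 0.0138
gripper_force: 60.0
```

Emit:
drive_tool(commands=[{"hand": 1,"tx": 0,"ty": 0,"tz": 0.005,"turn": 0},{"hand": 1,"tx": 0.0075,"ty": 0,"tz": 0.005,"turn": 0},{"hand": 1,"tx": 0.0075,"ty": 0,"tz": 0.0015,"turn": 0},{"hand": 1,"tx": 0.0075,"ty": 0,"tz": 0,"turn": 0},{"hand": 1,"tx": 0.0075,"ty": 0,"tz": 0,"turn": 0}])

```text
time_s: 11.15
tcp_pos: [0.551, 0.1077, 0.1403]
eef_rot: [180.0, 0.0, -177.0]
contact_force: [0.7, 0.3, -3.9]
gripper_width: 0.0134
gripper_force: 60.0
```

Emit:
drive_tool(commands=[{"hand": 1,"tx": 0,"ty": 0,"tz": 0.005,"turn": 0},{"hand": 1,"tx": 0.0075,"ty": 0,"tz": 0.005,"turn": 0},{"hand": 1,"tx": 0.0075,"ty": 0,"tz": 0.0015,"turn": 0},{"hand": 1,"tx": 0.0075,"ty": 0,"tz": 0,"turn": 0},{"hand": 1,"tx": 0.0075,"ty": 0,"tz": 0,"turn": 0}])

```text
time_s: 11.65
tcp_pos: [0.5557, 0.1078, 0.141]
eef_rot: [180.0, 0.1, -177.0]
contact_force: [-0.3, -0.2, 0.8]
gripper_width: 0.0139
gripper_force: 60.0
```

Emit:
drive_tool(commands=[{"hand": 1,"tx": 0,"ty": 0,"tz": 0.005,"turn": 0},{"hand": 1,"tx": 0,"ty": -0.0075,"tz": 0.005,"turn": 0},{"hand": 1,"tx": 0,"ty": -0.0075,"tz": 0.0015,"turn": 0},{"hand": 1,"tx": 0,"ty": -0.0075,"tz": 0,"turn": 0},{"hand": 1,"tx": 0,"ty": -0.0075,"tz": 0,"turn": 0}])

```text
time_s: 12.15
tcp_pos: [0.5551, 0.1028, 0.1413]
eef_rot: [-180.0, 0.0, -177.0]
contact_force: [-2.7, 0.0, 6.0]
gripper_width: 0.0138
gripper_force: 60.0
```

Emit:
drive_tool(commands=[{"hand": 1,"tx": 0,"ty": 0,"tz": 0.005,"turn": 0},{"hand": 1,"tx": 0,"ty": -0.0075,"tz": 0.005,"turn": 0},{"hand": 1,"tx": 0,"ty": -0.0075,"tz": 0.0015,"turn": 0},{"hand": 1,"tx": 0,"ty": -0.0075,"tz": 0,"turn": 0},{"hand": 1,"tx": 0,"ty": -0.0075,"tz": 0,"turn": 0}])

```text
time_s: 12.65
tcp_pos: [0.5553, 0.0984, 0.1414]
eef_rot: [-180.0, 0.0, -177.0]
contact_force: [-4.2, -0.6, 5.8]
gripper_width: 0.0137
gripper_force: 60.0
```

Emit:
drive_tool(commands=[{"hand": 1,"tx": 0,"ty": 0,"tz": 0.005,"turn": 0},{"hand": 1,"tx": -0.0075,"ty": 0,"tz": 0.005,"turn": 0},{"hand": 1,"tx": -0.0075,"ty": 0,"tz": 0.0015,"turn": 0},{"hand": 1,"tx": -0.0075,"ty": 0,"tz": 0,"turn": 0},{"hand": 1,"tx": -0.0075,"ty": 0,"tz": 0,"turn": 0}])

```text
time_s: 13.15
tcp_pos: [0.5504, 0.0986, 0.1414]
eef_rot: [-180.0, -0.0, -177.0]
contact_force: [-6.0, -0.9, 7.6]
gripper_width: 0.0138
gripper_force: 60.0
```

Emit:
drive_tool(commands=[{"hand": 1,"tx": 0,"ty": 0,"tz": 0.005,"turn": 0},{"hand": 1,"tx": -0.0075,"ty": 0,"tz": 0.005,"turn": 0},{"hand": 1,"tx": -0.0075,"ty": 0,"tz": 0.0015,"turn": 0},{"hand": 1,"tx": -0.0075,"ty": 0,"tz": 0,"turn": 0},{"hand": 1,"tx": -0.0075,"ty": 0,"tz": 0,"turn": 0}])

```text
time_s: 13.65
tcp_pos: [0.5459, 0.0986, 0.1414]
eef_rot: [-180.0, -0.0, -177.0]
contact_force: [-6.0, 0.9, 8.2]
gripper_width: 0.0133
gripper_force: 60.0
```

The hole is near TCP (0.551, 0.108). I'll go there and lower in steps.

Emit:
drive_tool(commands=[{"hand": 1,"tx": 0,"ty": 0,"tz": 0.005,"turn": 0},{"hand": 1,"tx": 0.0095,"ty": 0.0175,"tz": 0.005,"turn": 0},{"hand": 1,"tx": 0.0095,"ty": 0.0175,"tz": 0.0015,"turn": 0},{"hand": 1,"tx": 0.0095,"ty": 0.0175,"tz": -0.001,"turn": 0},{"hand": 1,"tx": 0.0095,"ty": 0.0175,"tz": -0.001,"turn": 0}])

```text
time_s: 14.15
tcp_pos: [0.5517, 0.1091, 0.1393]
eef_rot: [-180.0, -0.1, -177.0]
contact_force: [0.4, -0.8, -2.8]
gripper_width: 0.0136
gripper_force: 60.0
```

Emit:
drive_tool(commands=[{"hand": 1,"tx": 0,"ty": 0,"tz": -0.0015,"turn": 0},{"hand": 1,"tx": 0,"ty": 0,"tz": -0.0015,"turn": 0},{"hand": 1,"tx": 0,"ty": 0,"tz": -0.0015,"turn": 0}])

```text
time_s: 14.45
tcp_pos: [0.5519, 0.1091, 0.1391]
eef_rot: [180.0, -0.0, -177.0]
contact_force: [-1.0, 0.2, -3.1]
gripper_width: 0.0138
gripper_force: 60.0
```

Emit:
drive_tool(commands=[{"hand": 1,"tx": 0,"ty": 0,"tz": -0.0015,"turn": 0},{"hand": 1,"tx": 0,"ty": 0,"tz": -0.0015,"turn": 0},{"hand": 1,"tx": 0,"ty": 0,"tz": -0.0015,"turn": 0}])

```text
time_s: 14.75
tcp_pos: [0.552, 0.1092, 0.1383]
eef_rot: [-180.0, 0.0, -177.0]
contact_force: [0.2, 0.5, -2.6]
gripper_width: 0.0137
gripper_force: 60.0
```

Emit:
drive_tool(commands=[{"hand": 1,"tx": 0,"ty": 0,"tz": -0.001,"turn": 0},{"hand": 1,"tx": 0,"ty": 0,"tz": -0.001,"turn": 0}])

```text
time_s: 14.95
tcp_pos: [0.5519, 0.1092, 0.1376]
eef_rot: [-180.0, -0.0, -177.0]
contact_force: [-0.1, 0.3, -3.7]
gripper_width: 0.0138
gripper_force: 60.0
```

Emit:
drive_tool(commands=[{"hand": 1,"tx": 0,"ty": 0,"tz": -0.0015,"turn": 0},{"hand": 1,"tx": 0,"ty": 0,"tz": -0.0015,"turn": 0}])

```text
time_s: 15.15
tcp_pos: [0.5519, 0.1092, 0.1366]
eef_rot: [-180.0, -0.0, -177.0]
contact_force: [0.4, 1.3, -2.9]
gripper_width: 0.0142
gripper_force: 60.0
```

Emit:
drive_tool(commands=[{"hand": 1,"tx": 0,"ty": 0,"tz": -0.0015,"turn": 0},{"hand": 1,"tx": 0,"ty": 0,"tz": -0.0015,"turn": 0}])

```text
time_s: 15.35
tcp_pos: [0.5519, 0.1092, 0.1357]
eef_rot: [-180.0, -0.0, -177.0]
contact_force: [0.8, 0.3, -3.8]
gripper_width: 0.0135
gripper_force: 60.0
```

Emit:
drive_tool(commands=[{"hand": 1,"tx": 0,"ty": 0,"tz": -0.001,"turn": 0},{"hand": 1,"tx": 0,"ty": 0,"tz": -0.001,"turn": 0}])

```text
time_s: 15.55
tcp_pos: [0.552, 0.1092, 0.1351]
eef_rot: [-180.0, -0.0, -177.0]
contact_force: [-0.6, -0.0, -3.6]
gripper_width: 0.0136
gripper_force: 60.0
```

Emit:
drive_tool(commands=[{"hand": 1,"tx": 0,"ty": 0,"tz": -0.0015,"turn": 0},{"hand": 1,"tx": 0,"ty": 0,"tz": -0.003,"turn": 0},{"hand": 1,"tx": 0,"ty": 0,"tz": -0.0045,"turn": 0}])

```text
time_s: 15.85
tcp_pos: [0.552, 0.1092, 0.1325]
eef_rot: [-180.0, -0.0, -177.0]
contact_force: [0.3, 0.1, -2.2]
gripper_width: 0.0139
gripper_force: 60.0
```

Emit:
drive_tool(commands=[{"hand": 1,"tx": 0,"ty": 0,"tz": -0.0015,"turn": 0},{"hand": 1,"tx": 0,"ty": 0,"tz": -0.003,"turn": 0},{"hand": 1,"tx": 0,"ty": 0,"tz": -0.0045,"turn": 0}])

```text
time_s: 16.15
tcp_pos: [0.552, 0.1092, 0.1298]
eef_rot: [-180.0, -0.0, -177.0]
contact_force: [-0.0, 0.6, -2.7]
gripper_width: 0.0136
gripper_force: 60.0
```

Emit:
drive_tool(commands=[{"hand": 1,"tx": 0,"ty": 0,"tz": -0.001,"turn": 0},{"hand": 1,"tx": 0,"ty": 0,"tz": -0.002,"turn": 0},{"hand": 1,"tx": 0,"ty": 0,"tz": -0.003,"turn": 0}])

```text
time_s: 16.45
tcp_pos: [0.552, 0.1092, 0.128]
eef_rot: [180.0, -0.0, -177.0]
contact_force: [0.3, -0.1, -3.4]
gripper_width: 0.0138
gripper_force: 60.0
```

Emit:
drive_tool(commands=[{"hand": 1,"tx": 0,"ty": 0,"tz": -0.001,"turn": 0},{"hand": 1,"tx": 0,"ty": 0,"tz": -0.002,"turn": 0},{"hand": 1,"tx": 0,"ty": 0,"tz": -0.002,"turn": 0}])

```text
time_s: 16.75
tcp_pos: [0.552, 0.1092, 0.1268]
eef_rot: [-180.0, -0.0, -177.0]
contact_force: [-0.1, -1.1, -3.3]
gripper_width: 0.0135
gripper_force: 60.0
```

Emit:
drive_tool(commands=[{"hand": 1,"tx": 0,"ty": 0,"tz": -0.001,"turn": 0},{"hand": 1,"tx": 0,"ty": 0,"tz": -0.001,"turn": 0}])

```text
time_s: 16.95
tcp_pos: [0.552, 0.1092, 0.1262]
eef_rot: [180.0, -0.0, -177.0]
contact_force: [0.4, 0.2, -4.0]
gripper_width: 0.0136
gripper_force: 60.0
```

Emit:
drive_tool(commands=[{"hand": 1,"tx": 0,"ty": 0,"tz": -0.0008,"turn": 0},{"hand": 1,"tx": 0,"ty": 0,"tz": -0.0008,"turn": 0},{"hand": 1,"tx": 0,"ty": 0,"tz": -0.0008,"turn": 0}])

```text
time_s: 17.25
tcp_pos: [0.552, 0.1092, 0.1258]
eef_rot: [180.0, 0.0, -177.0]
contact_force: [0.1, -0.3, -3.8]
gripper_width: 0.0138
gripper_force: 60.0
```

Emit:
drive_tool(commands=[{"hand": 1,"tx": 0,"ty": 0,"tz": -0.0007,"turn": 0},{"hand": 1,"tx": 0,"ty": 0,"tz": -0.0007,"turn": 0},{"hand": 1,"tx": 0,"ty": 0,"tz": -0.0007,"turn": 0}])

```text
time_s: 17.55
tcp_pos: [0.5521, 0.1092, 0.1257]
eef_rot: [180.0, 0.0, -177.0]
contact_force: [-1.3, -1.1, 2.1]
gripper_width: 0.0137
gripper_force: 60.0
```

Emit:
drive_tool(commands=[{"hand": 1,"tx": 0,"ty": 0,"tz": -0.0004,"turn": 0},{"hand": 1,"tx": 0,"ty": 0,"tz": -0.0004,"turn": 0}])

```text
time_s: 17.75
tcp_pos: [0.5522, 0.1092, 0.1257]
eef_rot: [180.0, 0.0, -177.0]
contact_force: [-2.7, 0.8, 5.4]
gripper_width: 0.0138
gripper_force: 60.0
```

The foot is home: TCP z dropped exactly 16 mm and it now bears on the floor. I'll take the load off, open the fingers a little (the doughnut is near), and lift straight up.

Emit:
drive_tool(commands=[{"hand": 1,"tx": 0,"ty": 0,"tz": 0.0008,"turn": 0},{"hand": 1,"tx": 0,"ty": 0,"tz": 0.0008,"turn": 0},{"hand": 0.7,"tx": 0,"ty": 0,"tz": 0.0008,"turn": 0},{"hand": 0.7,"tx": 0,"ty": 0,"tz": 0.0008,"turn": 0},{"hand": 0.7,"tx": 0,"ty": 0,"tz": 0.0008,"turn": 0},{"hand": 0.7,"tx": 0,"ty": 0,"tz": 0.0008,"turn": 0},{"hand": 0.7,"tx": 0,"ty": 0,"tz": 0.0008,"turn": 0}])

```text
time_s: 18.45
tcp_pos: [0.552, 0.1092, 0.1255]
eef_rot: [180.0, 0.0, -177.0]
contact_force: [-0.8, -0.6, 0.4]
gripper_width: 0.0259
gripper_force: 0.0
```

Emit:
drive_tool(commands=[{"hand": 0.7,"tx": 0,"ty": 0,"tz": 0.03,"turn": 0},{"hand": 0.7,"tx": 0,"ty": 0,"tz": 0.08,"turn": 0},{"hand": 0.7,"tx": 0,"ty": 0,"tz": 0.15,"turn": 0},{"hand": 0.7,"tx": 0,"ty": 0,"tz": 0.23,"turn": 0},{"hand": 0.7,"tx": 0,"ty": -0.08,"tz": 0.25,"turn": 0},{"hand": 0.7,"tx": 0,"ty": -0.16,"tz": 0.25,"turn": 0},{"hand": 0.7,"tx": 0,"ty": -0.24,"tz": 0.25,"turn": 0},{"hand": 0.7,"tx": 0,"ty": -0.32,"tz": 0.25,"turn": 0},{"hand": 0.7,"tx": 0,"ty": -0.36,"tz": 0.25,"turn": 0},{"hand": 0.7,"tx": 0,"ty": -0.36,"tz": 0.25,"turn": 0}])

```text
time_s: 19.45
tcp_pos: [0.5516, -0.1097, 0.2755]
eef_rot: [-180.0, -0.0, -177.2]
contact_force: [0.7, 1.2, -0.5]
gripper_width: 0.0263
gripper_force: 0.0
```

Run:
```python
from ov import *
s=r.get_state(); print(s['time_s'],s['tcp_pos'],s['contact_force'])
c=r.capture('side'); sc=r.capture('scene')
POST=[box(-30,70,-18,18,40,46),box(-10,10,-7,7,40,175)]
A=crop(c,200,120,333,258,4); draw(c,A,POST,(.552,.1092,3.1),4,[200,120])
B=crop(sc,270,150,375,290,2.5)
o=np.zeros((600,800,3),np.uint8); o[:552,:532]=A; o[:350,535:797]=B[:350,:262]; cv2.imwrite('pics/c8.png',o)
```

```text
19.45 [ 0.55156533 -0.10970612  0.27546149] [ 0.69334976  1.16036403 -0.47635118]
```

View pics/c8.png

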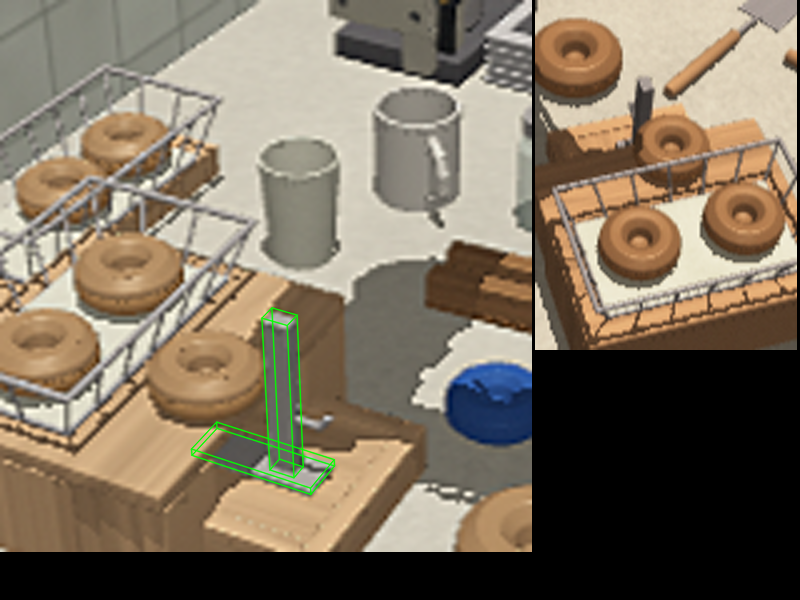

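The post stands upright with its foot flat in the bay, matching the seated overlay. The doughnut is undisturbed at (205,370), as in the earlier picture, so I'll hand in.

```bash
python3 -c "
from plant import r
print(r.close_job())"
```

```text
the job is handed in; nothing more can be done
None
```

The post is seated in the hidden hole and released. It stands upright with its foot flat and pointing into the bay, the doughnut is where it was, and the job was handed in at about 19.6 s.

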